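# Dock the power module and hold the paste jar down on the touch mixer

### The arm

A 6-joint arm with a two-finger parallel gripper is mounted at the origin on a cart in front of the work surface, level with it; the furniture and walls round the work are solid. World frame = base frame: x ahead of the robot, y to its left, z up, the work surface at z = 0. Lengths are in m, angles in degrees, forces in N, time in s.
With the tool pointing down it reaches from about 0.35 to 0.875 m from the base axis. Payload 4.2 kg.
Tool frame: the origin (TCP) lies on the front face of the gripper's body, between the roots of the fingers; the fingertips stand finger_overhang ahead of it and the grasp point (between the pads) lies 51 mm ahead of it (finger_overhang is the distance from the TCP to the fingertips, in m); z points along the fingers, y is the line along which they close (so a half turn about z gives the same grasp; the last joint's range is limited). The gripper opens to 87 mm and grips with 3 to 60 N. Pads are 19 mm wide; open, the fingers measure 117 mm over their backs; the gripper's body (75 mm by 190 mm) begins 51 mm behind the grasp point.
Start: joints at [-53.881, 22.042, 0.453, 0, -68.411, -14.817], TCP at [0.227, -0.582, 0.292] pointing down, gripper open.
Joint ranges: [-179.83, 179.83], [-69.29, 118.12], [-61.27, 80.66], [-181.25, 117.63], [-171.15, -9.14], [-177.46, 177.46]. Speed limits (degrees/s): [159.86, 159.86, 180, 180, 180, 180].

### API

Orientations are given as a 3x3 rotation matrix whose columns are the frame's x, y, z axes.
In Python, from station import sense, capture, camera_model, finish_job, finger_overhang gives the robot as it stands. The module is installed in compiled form; this text tells all that it offers.
- The arm moves only by the tool jog_arm, never from a script. Its argument "rows" is a list that holds one entry, the list of rows, each a list of 4 numbers: the shift along the tool's x, y, z in m, then the turn about the tool's z in rad. A call has 1 to 20 rows; each row shifts and turns the commanded pose from where the row before left it, along the tool's axes as they then stand; what a row does not reach is not made up. A row lasts 1/8 s, in which the tool goes at most 62.5 mm and 10.7 degrees, less where a joint would pass 70% of its speed; a pose out of reach is approached as far as the arm can. A call is refused whole if a number of a shift passes 0.0625 or a number of a turn 0.188, either way. A call with a gripper value outside its range is refused whole. "claw" is the opening, from 0 (shut) to 1 (fully open), set as the call begins (left out, the last holds). The fingers move at their own pace and stop on an object; the grip force is fixed at half the most. Time passes only in rows, so rows that do not move let the fingers close. It gives the time, the measured TCP pose, the force, the opening and the grip force at its end, in the units of the state.
- sense(): the state, without advancing time (a new reading comes with each control period).
- capture(name): name is "scene" or "top" or "wrist"; returns the picture (384x512x3 uint8, red, green, blue); there is no depth.
- camera_model(name): a dict with "fovy" (degrees; the focal length in pixels is half the picture's height over the tangent of half this angle, whatever the lens; pixels are square), "cx", "cy" (the principal point, pixels), "k1" (the pictures are not rectified: a ray, as slopes to the right and down, at radius r is drawn at 1 + k1 r^2 times it, then the intrinsics apply), "eye" and "rotation" of the camera in the world. Camera axes: x right, y down, z forward; pixel columns grow to the right and rows downward; lengths in m; the calibration is good to about 2 mm. A picture is of the moment at which its call begins: read the wrist's pose just before it. camera_model takes no time and is no camera call; for the wrist camera it gives the pose at the moment of the call.
- finish_job(): hands the job in; it is judged then, once.
The state is a dict: "time_s": time; "joints": joint angles; "joint_velocities": joint speeds; "effort": joint torques, N m; "tcp_pos": TCP position; "ee_rot": TCP orientation; "wrist_force": force on the tool from outside, world axes, zero at the start; "moment": the same for the moment, N m; "gripper_width": opening from 0.0 (shut) to 1.0 (fully open); "gripper_force": force on a finger pad.
Only numpy, scipy, OpenCV 4.12 (cv2) and the standard library are available. Lean on these libraries where they do the work, as an engineer would, in place of code of your own. Each camera call takes 0.05 s, during which the arm holds its last target. There are 200 camera calls.

### The job

Get the paste jar mixing on the small touch mixer, which runs only while its sprung ring cradle is held down. First close the gap between the white power module and the mixer: butt the module's narrow end flush and square against the black contact pad on the mixer's side, centred on the pad. Then stand the small screw-lid jar upright in the ring cradle, press it down until the cradle is at its bottom stop, and finish while still holding it pressed down there, leaving the loupe, the tip cleaner and the tape roll where they stand.

Things in the scene. Friction and masses are not known exactly. Their poses are not given: they have to be found in the camera images.
- mixer: Touch mixer, fixed to the bench: a grey box 100 x 96 mm (own x, y) and 45 mm high, with a round dial (sticking out to 57 mm from the centre) and a rocker on its front (own -x face), and a black contact pad with three brass strips on its own -y side. The sprung ring cradle stands over the middle of its top. Origin: centre of its underside on the bench, z up. It is turned by up to about 17 degrees either way from facing the robot.
- dock (a point): Middle of the contact pad's outer face, at bench height, on the mixer's own -y side (51 mm from the mixer's centre); axes are the mixer's. The pad is 50 mm wide (own x) and reaches from 6 to 42 mm above the bench. With the module flush and centred, the module's origin lies 28 mm from here along own -y and its x axis is parallel to the mixer's.
- cradle (a joint): Travel of the sprung ring cradle in m: 0 at rest (up), 0.012 at the bottom stop; it grows as the cradle is pressed down. The spring needs about 4 N to begin moving and 12 N at the bottom, and pushes back up when let go; the jar's own weight does not move it.
- seat (a point): Centre of the cradle's pocket floor, where the jar's underside stands; it moves with the cradle: 63 mm above the bench at rest, 51 mm at the bottom stop. The pocket is round, 37 mm wide at the floor, and its wall rises 8 mm above the floor, flaring from 5 mm up to 42 mm wide at the mouth (53 mm over the outside).
- power_module: Loose white plastic power module, an upright box 33 mm deep (own x), 56 mm long (own y) and 62 mm high, about 160 g, with two pairs of small slots on one broad face. Origin: centre of its underside, z up. It stands on the mixer's contact-pad side with a gap of some 4 to 8 cm, roughly facing as the mixer does (within about 20 degrees). Its narrow ends are the two 33 mm wide faces at own y = +28 and -28 mm; either may be butted on the pad.
- jar: Small round jar of paste with a screw lid, 33 mm high, about 50 g: body 33 mm in diameter from 0 to 20 mm, lid 36 mm in diameter from 20 to 33 mm. Origin: centre of its underside, z up. Stands upright on the bench. Hold it by the lid: anything beside the jar lower than 8 mm above its underside would meet the cradle's wall.
- loupe: Bystander: black hollow eye loupe, a tapered tube 36 mm in diameter and 30 mm high, standing on its wide end. Origin: centre of its underside. The jar, the loupe and the tip cleaner stand in the same area in changing places.
- tip_cleaner: Bystander: black round tin with brass wool on top, 50 mm in diameter and 38 mm high. Origin: centre of its underside.
- tape_roll: Bystander: roll of tape lying flat, 60 mm in diameter, 12 mm high. Origin: centre of its underside.
There are look-alikes about, which are no part of the job. Of the things that look like the jar, take the one that is nearest to the robot's base at the start. What is meant by the power_module is not red, and is the larger of those in its own colour.

How it is judged:
By the outcome, as a careful person would: the job done as asked, in the order asked, and still so for the second after the job is handed in, while the arm keeps its last pose, push and grip.
It also fails if it takes over 61 s, if anything falls off the work surface, if the arm or the gripper's body presses on something with over 40 N, if the wrist force passes 120 N, or if a joint passes its speed limit or range.

## Working session

There is one attempt and no reset: what is moved stays moved. The work goes in short steps, Python scripts to look and compute and a tool call to move; the robot and the scene stay as the last step left them, time stands still between calls to the robot, and variables do not carry over. Pictures are saved under pics/ and viewed, at most 10 in all, crops included, and the job is handed in when it is done.

Besides the shell and the picture viewer there is one more tool, called after ">>>" as a command line: name --argument value ..., lists and objects as JSON in quotes. jog_arm: Moves the arm, as the interface text tells. Its arguments: {"type":"object","properties":{"rows":{"type":"array"},"claw":{"type":"number"}},"required":["rows"]}

```bash
mkdir -p pics; cat > h.py <<'E'
import numpy as np, cv2
from station import *
def save(n,f): 
    im=capture(n); cv2.imwrite(f,im[:,:,::-1]); return im
def ray(m,px):
    f=192/np.tan(np.radians(m["fovy"]/2))
    d=np.array([(px[0]-m["cx"])/f,(px[1]-m["cy"])/f]); rd=np.hypot(*d); r=rd
    for _ in range(30): r=rd/(1+m["k1"]*r*r)
    d=d*(r/rd if rd>0 else 1)
    return np.array(m["eye"]),np.array(m["rotation"])@np.array([d[0],d[1],1])
def plane(m,px,z):
    e,d=ray(m,px); return e+d*(z-e[2])/d[2]
def proj(m,p):
    f=192/np.tan(np.radians(m["fovy"]/2))
    c=np.array(m["rotation"]).T@(np.array(p)-np.array(m["eye"])); s=c[:2]/c[2]; s=s*(1+m["k1"]*(s@s))
    return np.array([m["cx"],m["cy"]])+f*s
E
python3 - <<'E'
from h import *
a=save("scene","pics/s0.png");b=save("top","pics/t0.png")
cv2.imwrite("pics/t0b.png",cv2.resize(b[:,:,::-1],(800,600),interpolation=cv2.INTER_CUBIC))
for n in("scene","top","wrist"): print(n,camera_model(n))
print(finger_overhang,sense())
E
```

```text
scene {'fovy': 48.52087283398934, 'cx': 257.2016742071414, 'cy': 194.88932538966063, 'k1': -0.0588966408884651, 'eye': array([0.00227646, 0.40112353, 0.85432569]), 'rotation': array([[-0.60149824, -0.58506345,  0.54396748],
       [-0.79876592,  0.42924678, -0.42156875],
       [ 0.01314818, -0.68807555, -0.72551993]])}
top {'fovy': 46.72662900556203, 'cx': 260.17673432322175, 'cy': 185.1485100432215, 'k1': 0.02102475709171329, 'eye': array([ 0.46607106, -0.05705902,  0.95955533]), 'rotation': array([[ 0.02081848, -0.99197964,  0.12467149],
       [-0.99971958, -0.01924713,  0.01379532],
       [-0.01128511, -0.12492373, -0.99210217]])}
wrist {'fovy': 68.04805013796233, 'cx': 259.7494268533974, 'cy': 194.06867194165784, 'k1': -0.028464333133194103, 'eye': array([ 0.15450472, -0.61064892,  0.38434169]), 'rotation': array([[-0.36270952,  0.89452298,  0.26128614],
       [ 0.93189928,  0.34745238,  0.10411804],
       [ 0.00235149,  0.28125697, -0.95962961]])}
0.0697 {'time_s': 0.1, 'joints': array([-5.38793619e+01,  2.20846690e+01,  3.87911491e-01, -2.32678689e-02,
       -6.84104337e+01, -1.48157839e+01]), 'joint_velocities': array([ 0.01846136, -0.01602776,  0.17291449,  0.07378893, -0.01152808,
       -0.07408886]), 'effort': array([-6.06237518e-04, -3.91690457e+01,  1.87935090e+01,  4.23189104e+00,
        1.34394973e-02, -7.83267978e-05]), 'tcp_pos': array([ 0.22694485, -0.58191503,  0.291294  ]), 'ee_rot': array([[-9.31714813e-01, -3.63189856e-01, -7.97794098e-04],
       [-3.63190715e-01,  9.31713206e-01,  1.73379544e-03],
       [ 1.13618380e-04,  1.90515430e-03, -9.99998179e-01]]), 'wrist_force': array([-0.46699544,  0.27799311, -1.35573182]), 'moment': array([-0.03099112,  0.05633632,  0.03084   ]), 'gripper_force': 0.0, 'gripper_width': 1.0013850715363413}
```

View pics/t0b.png

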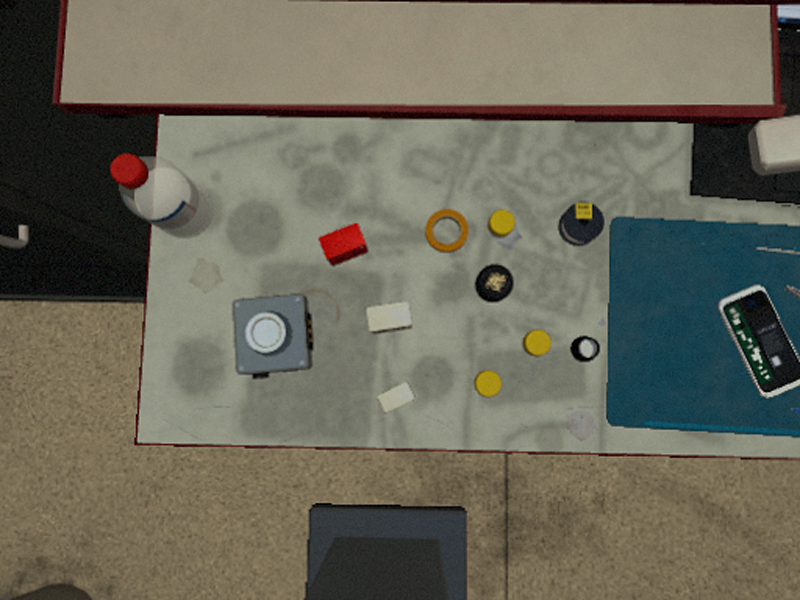

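View pics/s0.png

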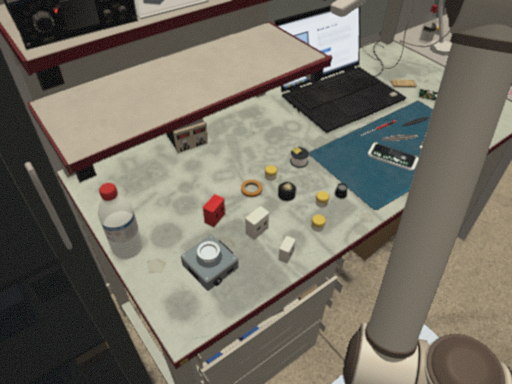

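The top picture (800x600) shows the mixer at (272,334), the larger white module at (389,317), the small white look-alike at (396,397) and the red one at (344,244). The three jar-like objects are at (501,222), (537,343) and (488,384). The loupe is at (585,348), the tip cleaner at (494,283) and the tape roll at (447,230).

```bash
python3 - <<'E'
from h import *
b=cv2.imread("pics/t0.png"); m=camera_model("top"); hsv=cv2.cvtColor(b,cv2.COLOR_BGR2HSV)
def cs(mask,amin):
    n=cv2.findContours(mask,cv2.RETR_EXTERNAL,cv2.CHAIN_APPROX_NONE)[0]; return [c for c in n if cv2.contourArea(c)>amin]
print("yellow")
for c in cs(cv2.inRange(hsv,(20,150,100),(35,255,255)),80):
    (x,y),r=cv2.minEnclosingCircle(c); mo=cv2.moments(c); q=(mo['m10']/mo['m00'],mo['m01']/mo['m00']); p=plane(m,q,.033); e=plane(m,(q[0]+np.sqrt(mo['m00']/np.pi),q[1]),.033)
    print(np.round(q,1),p.round(4),"dia",2*np.linalg.norm(e-p).round(4),"base d",np.hypot(*p[:2]).round(3))
print("mixer/white region samples")
for q in [(249,203),(253,254),(174,214),(160,195)]: print(q,hsv[q[1],q[0]],b[q[1],q[0]])
cv2.imwrite("pics/c0.png",cv2.resize(b[175:275,140:340],(800,400),interpolation=cv2.INTER_CUBIC))
E
```

```text
yellow
[312. 245.] [ 0.4602 -0.1537  0.033 ] dia 0.0326 base d 0.485
[343.7 218.8] [ 0.5155 -0.219   0.033 ] dia 0.0324 base d 0.56
[320.8 141.6] [ 0.6781 -0.171   0.033 ] dia 0.0318 base d 0.699
[373.4 134.5] [ 0.6955 -0.2822  0.033 ] dia 0.0216 base d 0.751
mixer/white region samples
(249, 203) [ 32  29 176] [156 176 175]
(253, 254) [ 30  25 175] [158 175 175]
(174, 214) [ 88  20 181] [180 181 167]
(160, 195) [ 90  28 110] [110 110  98]
```

View pics/c0.png

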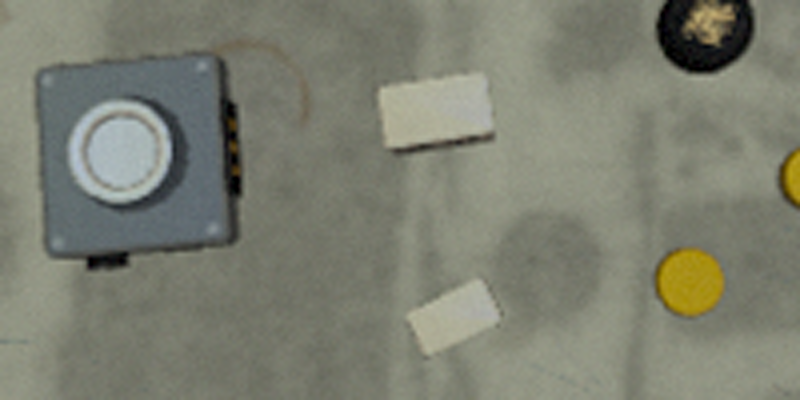

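The crop shows the module top at about (437,112), the smaller white look-alike at (453,317), the mixer with its pad on the right at (234,150), and the nearest yellow jar at (690,282). The jar to take is top pixel (312,245), the nearest to the base at 0.485 m.

```bash
python3 - <<'E'
from h import *
b=cv2.imread("pics/t0.png"); m=camera_model("top")
def rect(mask,z,name):
    c=max(cv2.findContours(mask,cv2.RETR_EXTERNAL,cv2.CHAIN_APPROX_NONE)[0],key=cv2.contourArea)
    P=np.array([plane(m,q,z)[:2] for q in c[:,0]],np.float32)*1000
    (x,y),(w,h),a=cv2.minAreaRect(cv2.convexHull(P)); print(name,x,y,w,h,a)
I=b.astype(int)
# module: bright in local window
w=np.zeros(b.shape[:2],np.uint8); w[190:216,230:268]=1
mk=((I[:,:,2]>158)&(w>0)).astype(np.uint8)
for t in (150,160,170):rect(cv2.morphologyEx(((I[:,:,2]>t)&(w>0)).astype(np.uint8),cv2.MORPH_OPEN,np.ones((3,3))),.062,"module%d"%t)
w[:]=0; w[183:243,142:203]=1
mk=((I[:,:,0]-I[:,:,2]>4)&(w>0)).astype(np.uint8)
for k in (3,5,9): rect(cv2.morphologyEx(cv2.morphologyEx(mk,cv2.MORPH_CLOSE,np.ones((3,3))),cv2.MORPH_OPEN,np.ones((k,k))),.045,"mixer")
def C(l,z):
    P=np.array([plane(m,(140+u/4,175+v/4),z)[:2]*1000 for u,v in l]); print(P.mean(0), [ (np.linalg.norm(P[i]-P[i-1]).round(1), np.degrees(np.arctan2(*(P[i]-P[i-1])[::-1])).round(1)) for i in range(4)])
C([(379,87),(486,73),(494,131),(388,150)],.062)
C([(38,67),(222,51),(238,242),(47,258)],.045)
print(plane(m,(140+690/4,175+282/4),.033),plane(m,(140+119/4,175+151/4),.071))
E
```

```text
module150 544.057373046875 -21.787336349487305 31.066381454467773 55.59519577026367 9.701606750488281
module160 544.3919677734375 -21.7695369720459 29.762619018554688 54.224544525146484 10.619144439697266
module170 544.3689575195312 -20.859535217285156 28.342025756835938 52.068599700927734 10.128426551818848
mixer 517.4341430664062 132.66502380371094 99.7412338256836 95.5977783203125 5.863078594207764
mixer 517.2235107421875 134.71665954589844 99.7412338256836 91.47293090820312 5.863078594207764
mixer 519.0111694335938 135.41891479492188 95.1294174194336 90.85298156738281 6.350118160247803
[542.91435181 -23.06030889] [(np.float64(32.3), np.float64(9.7)), (np.float64(54.8), np.float64(-81.4)), (np.float64(29.8), np.float64(-171.0)), (np.float64(54.4), np.float64(101.3))]
[518.78646654 131.81038007] [(np.float64(98.5), np.float64(5.7)), (np.float64(95.6), np.float64(-83.9)), (np.float64(98.9), np.float64(-173.0)), (np.float64(97.9), np.float64(95.9))]
[ 0.45920868 -0.15465467  0.033     ] [0.51853167 0.13516162 0.071     ]
```

>>> jog_arm --rows '[[[-0.0313,0.0282,0,0],[-0.0313,0.0282,0,0],[-0.0313,0.0282,0,0],[-0.0313,0.0282,0,0],[-0.0313,0.0282,0,0],[-0.0313,0.0282,0,0],[-0.0313,0.0282,0,0],[-0.0313,0.0282,0,0],[-0.0313,0.0282,0,0],[-0.0313,0.0282,0,0],[-0.0313,0.0282,0,0],[-0.0313,0.0282,0,0],[-0.0313,0.0282,0,0],[-0.0313,0.0282,0,0],[-0.0313,0.0282,0,0],[-0.0313,0.0282,0,0],[0,0,0,-0.172],[0,0,0,-0.172],[0,0,0,-0.172],[0,0,0,-0.172]]]'

```text
time_s: 2.6
tcp_pos: [0.5295, 0.0201, 0.2917]
ee_rot: [[-0.484, -0.875, -0.001], [-0.875, 0.484, -0.0], [0.001, 0.001, -1.0]]
wrist_force: [0.8, 0.6, 0.1]
gripper_width: 1.004
gripper_force: 0.0
```

>>> jog_arm --rows '[[[0,0,0,-0.172],[0,0,0,-0.172],[0,0,0,-0.172],[0,0,0,-0.17],[0,0,0,0],[0,0,0,0],[0,0,0,0]]]'

```text
time_s: 3.48
tcp_pos: [0.5297, 0.02, 0.2922]
ee_rot: [[0.173, -0.985, -0.0], [-0.985, -0.173, 0.0], [-0.0, 0.0, -1.0]]
wrist_force: [0.8, 0.3, -1.0]
gripper_width: 1.002
gripper_force: 0.0
```

```bash
python3 - <<'E'
from h import *
s=sense();m=camera_model("wrist");b=save("wrist","pics/w1.png"); np.save("w1.npy",m,allow_pickle=True)
cv2.imwrite("pics/w1b.png",cv2.resize(b[:,:,::-1],(800,600),interpolation=cv2.INTER_CUBIC))
print(s["tcp_pos"],s["ee_rot"].round(4),s["joints"])
for p in [(.544,-.022,.062),(.518,.133,.045),(.518,.133,.071)]: print(proj(m,p)*1.5625)
E
```

```text
[0.52969523 0.02003609 0.29216324] [[ 1.728e-01 -9.850e-01 -2.000e-04]
 [-9.850e-01 -1.728e-01  0.000e+00]
 [-1.000e-04  2.000e-04 -1.000e+00]] [ 1.97097763e+01  1.28044382e+01 -1.28347426e+01 -5.20530704e-03
 -6.43700401e+01 -9.75935072e+00]
[395.39563935 221.77411847]
[395.77016329 405.11040928]
[395.0962011  421.36047772]
```

View pics/w1b.png

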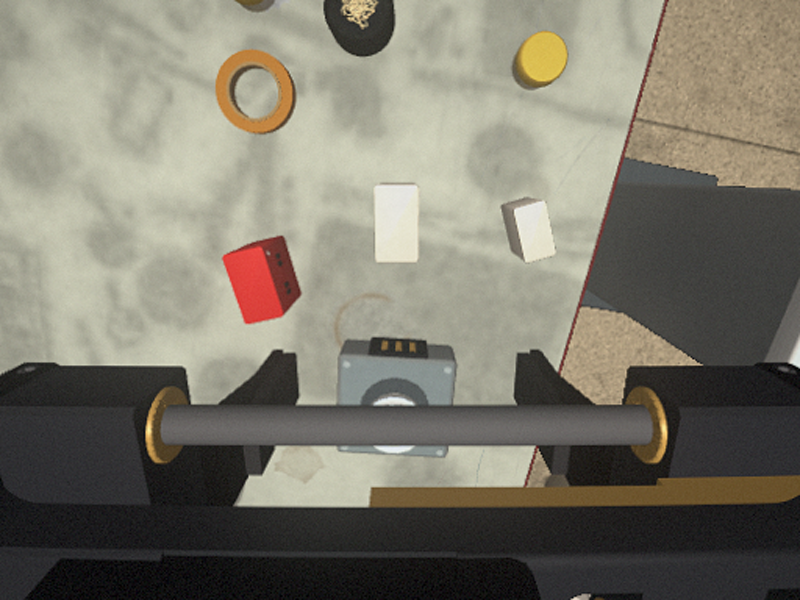

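The wrist picture shows the module top at (397,222), axis-aligned. The mixer is at (396,400) with its pad at (398,347), and the nearest yellow jar is at (541,58).

```bash
python3 - <<'E'
from h import *
b=cv2.imread("pics/w1.png"); m=np.load("w1.npy",allow_pickle=True).item(); I=b.astype(int)
def con(mask): return max(cv2.findContours(mask.astype(np.uint8),cv2.RETR_EXTERNAL,cv2.CHAIN_APPROX_NONE)[0],key=cv2.contourArea)
def world(c,z): return np.array([plane(m,q,z)[:2] for q in c[:,0]],np.float32)*1000
w=np.zeros(b.shape[:2],bool); w[110:175,230:278]=1
for t in (190,205,215):
    print("module",t,cv2.minAreaRect(world(con((I.min(2)>t)&w),.062)))
w[:]=0; w[212:300,208:300]=1
mk=((I[:,:,0]-I[:,:,2]>4)&w).astype(np.uint8); mk=cv2.morphologyEx(mk,cv2.MORPH_CLOSE,np.ones((3,3)));mk=cv2.morphologyEx(mk,cv2.MORPH_OPEN,np.ones((3,3)))
c=con(mk);P=world(c,.045);print("mixer",cv2.minAreaRect(P), c[:,0].min(0),c[:,0].max(0))
# brightness rows across the pad-side edge & side edges
for v in (222,230,240,250): 
    r=np.where(mk[v])[0]; print(v,r.min(),r.max(),[plane(m,(u,v),.045)[:2].round(4) for u in(r.min()-.5,r.max()+.5)])
for u in (222,226,230,276,282,286):
    r=np.where(mk[:,u])[0]; print("col",u,r.min(),plane(m,(u,r.min()-.5),.045)[:2].round(4))
hsv=cv2.cvtColor(b,cv2.COLOR_BGR2HSV); y=cv2.inRange(hsv,(20,130,150),(35,255,255)); y[:, :300]=0
c=con(y); x,y=cv2.fitEllipse(c)[0]; print("jar",cv2.fitEllipse(c),plane(m,(x,y),.033))
cv2.imwrite("pics/c1.png",cv2.resize(b[100:300,200:310],(440,800)[:2] and (330,600),interpolation=cv2.INTER_CUBIC))
cv2.imwrite("pics/c1.png",cv2.resize(b[205:235,205:305],(800,240),interpolation=cv2.INTER_CUBIC))
E
```

```text
module 190 ((543.7570190429688, -21.3666934967041), (31.02996063232422, 53.56438446044922), 9.918548583984375)
module 205 ((543.9213256835938, -20.833215713500977), (29.395444869995117, 52.59345245361328), 10.265153884887695)
module 215 ((545.027587890625, -28.206432342529297), (28.721351623535156, 37.50742721557617), 9.902849197387695)
mixer ((521.8390502929688, 111.15534973144531), (93.7484359741211, 40.62436294555664), 9.915802001953125) [218 230] [289 258]Traceback (most recent call last):
  File "<stdin>", line 13, in <module>
    return umr_minimum(a, axis, None, out, keepdims, initial, where)
ValueError: zero-size array to reduction operation minimum which has no identity
```

```bash
python3 - <<'E'
from h import *
b=cv2.imread("pics/w1.png"); m=np.load("w1.npy",allow_pickle=True).item(); I=cv2.GaussianBlur(b,(3,3),0).astype(int)
def con(mask): return max(cv2.findContours(mask.astype(np.uint8),cv2.RETR_EXTERNAL,cv2.CHAIN_APPROX_NONE)[0],key=cv2.contourArea)
d=I[:,:,0]-I[:,:,2]; print("row 235",d[235,208:300:2]); print("col 285",d[212:245,285]); print("col285 grey",I[212:245,285].mean(1).astype(int))
P=np.array([plane(m,(u/1.5625,v/1.5625),.045)[:2]*1000 for u,v in [(342,341),(455,346),(447,457),(337,451)]]); print(P.mean(0),[(np.linalg.norm(P[i]-P[i-1]).round(1), np.degrees(np.arctan2(*(P[i]-P[i-1])[::-1])).round(1)) for i in range(4)],P.round(1))
hsv=cv2.cvtColor(b,cv2.COLOR_BGR2HSV); y=cv2.inRange(hsv,(20,130,150),(35,255,255)); y[:, :300]=0
c=con(y); print("jar",cv2.fitEllipse(c),plane(m,cv2.fitEllipse(c)[0],.033))
cv2.imwrite("pics/c1.png",cv2.resize(b[210:300,208:300],(610,600),interpolation=cv2.INTER_CUBIC))
E
```

```text
row 235 [-16 -17 -17 -18 -11   2   7   6   7   8   7   7   7   8   8   9   9   9
   8   8   9   9   8   9   8   8   8   8   8   7   7   8   7   9   8   8
   8   7   6   3   5   1 -10 -17 -16 -16]
col 285 [-16 -16 -16 -16 -17 -17 -16 -16 -13  -7  -5  -4  -3  -3  -3  -3  -2  -3
  -3  -3   0   3   5   4   4   5   6   8   9   8   8   8   8]
col285 grey [159 158 156 156 157 157 157 154 132 100  85  85  88  88  88  89  90  99
 114 129 137 140 149 163 175 175 163 150 144 142 143 144 144]
[519.10159992 129.2879323 ] [(np.float64(104.9), np.float64(-84.9)), (np.float64(92.8), np.float64(-172.8)), (np.float64(106.4), np.float64(97.9)), (np.float64(98.1), np.float64(6.3))] [[571.1  82.6]
 [479.1  71. ]
 [464.4 176.4]
 [561.8 187.1]]
jar ((347.19183349609375, 35.80705642700195), (29.85723114013672, 31.864599227905273), 27.10654640197754) [ 0.4598557 -0.153697   0.033    ]
```

View pics/c1.png

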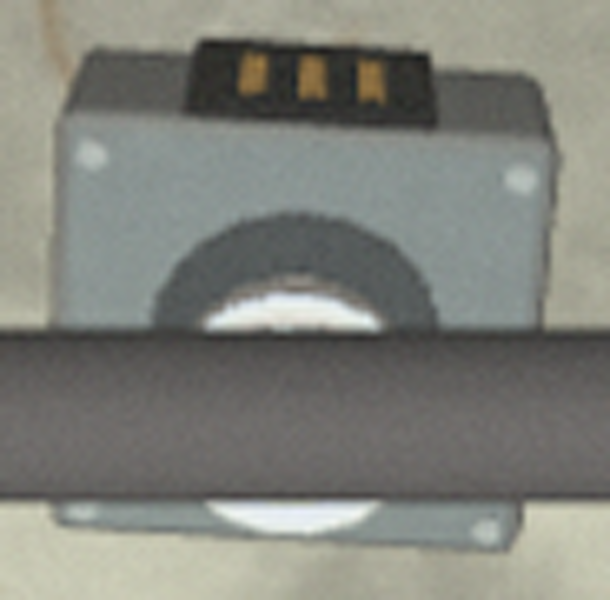

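The crop shows the mixer's corner screws at (91,154), (521,179), (487,531) and (82,511). The pad's black face runs from its bottom edge at (200,40)-(432,55) to its top edge at (187,112)-(437,127).

```bash
python3 - <<'E'
from h import *
m=np.load("w1.npy",allow_pickle=True).item(); mt=camera_model("top"); k=92/610
f=lambda u,v,z:plane(m,(208+u*k-.5,210+v*k-.5),z)[:2]*1000
S=np.array([f(91,154,.045),f(521,179,.045),f(487,531,.045),f(82,511,.045)])
g=lambda u,v,z:plane(mt,(140+u/4-.4,175+v/4-.4),z)[:2]*1000
T=np.array([g(47,80,.045),g(202,66,.045),g(213,229,.045),g(57,243,.045)])
for n,Q in(("wrist",S),("top",T)): print(n,Q.mean(0),[(np.linalg.norm(Q[i]-Q[i-1]).round(1), np.degrees(np.arctan2(*(Q[i]-Q[i-1])[::-1])).round(1)) for i in range(4)])
for a,b_,z in(((200,40),(432,55),.006),((187,112),(437,127),.042)):
    A,B=f(*a,z),f(*b_,z); print("pad",A,B,(A+B)/2,np.linalg.norm(A-B),np.degrees(np.arctan2(*(A-B)[::-1])))
E
```

```text
wrist [518.92978695 137.67675336] [(np.float64(81.2), np.float64(-83.7)), (np.float64(84.6), np.float64(-173.7)), (np.float64(80.7), np.float64(96.4)), (np.float64(84.8), np.float64(6.6))]
top [519.43358003 136.02234742] [(np.float64(84.2), np.float64(6.5)), (np.float64(80.5), np.float64(-83.7)), (np.float64(84.3), np.float64(-173.8)), (np.float64(80.1), np.float64(96.2))]
pad [548.60844007  89.88365934] [498.96329155  84.70274016] [523.78586581  87.29319975] 49.914754283556704 5.957765726265023
pad [548.29663626  91.32254529] [499.33972323  86.00583757] [523.81817974  88.66419143] 49.24476331904516 6.19801628761874
```

>>> jog_arm --rows '[[[0.0217,-0.0034,0.01,0],[0.0217,-0.0034,0.025,0],[0,0,0.03,0],[0,0,0.03,0],[0,0,0.03,0],[0,0,0.03,0],[0,0,0.024,0],[0,0,0.015,0],[0,0,0.005,0],[0,0,0,0],[0,0,0,0]]]'

```text
time_s: 4.9
tcp_pos: [0.5446, -0.0214, 0.0942]
ee_rot: [[0.174, -0.985, 0.002], [-0.985, -0.174, 0.0], [-0.0, -0.002, -1.0]]
wrist_force: [-0.3, -0.0, 0.1]
gripper_width: 1.002
gripper_force: 0.0
```

>>> jog_arm --rows '[[[0,0,0,0],[0,0,0,0],[0,0,0,0],[0,0,0,0],[0,0,0,0],[0,0,0,0],[0,0,0,0],[0,0,0,0]]]' --claw 0

```text
time_s: 5.9
tcp_pos: [0.544, -0.0215, 0.0932]
ee_rot: [[0.174, -0.985, 0.0], [-0.985, -0.174, 0.0], [-0.0, -0.0, -1.0]]
wrist_force: [0.9, -0.3, -0.1]
gripper_width: 0.365
gripper_force: 30.0
```

>>> jog_arm --rows '[[[0,0,-0.001,0.033],[0,0,0,0.033],[-0.0077,0.0008,0,0],[-0.0077,0.0008,0,0],[-0.0077,0.0008,0,0],[-0.0077,0.0008,0,0],[-0.0077,0.0008,0,0],[-0.0077,0.0008,0,0],[-0.0077,0.0008,0,0],[-0.0077,0.0008,0,0],[-0.0077,0.0008,0,0],[-0.0074,0.0008,0,0],[0,0,0,0],[0,0,0,0],[0,0,0,0]]]'

```text
time_s: 7.78
tcp_pos: [0.5277, 0.0536, 0.0942]
ee_rot: [[0.108, -0.994, -0.0], [-0.994, -0.108, -0.0], [0.0, 0.0, -1.0]]
wrist_force: [0.1, 0.7, -1.7]
gripper_width: 0.367
gripper_force: 30.0
```

```bash
python3 - <<'E'
from h import *
s=sense(); print(s["tcp_pos"],s["ee_rot"].round(4),s["wrist_force"])
m=camera_model("wrist");b=save("wrist","pics/w2.png")[:,:,::-1]; np.save("w2.npy",m,allow_pickle=True)
t=save("top","pics/t2.png")[:,:,::-1]
A=cv2.resize(b[150:300,170:350],(480,400),interpolation=cv2.INTER_CUBIC);B=cv2.resize(t[170:250,150:250],(320,256),interpolation=cv2.INTER_CUBIC)
o=np.zeros((400,800,3),np.uint8);o[:,:480]=A;o[:256,480:]=B;cv2.imwrite("pics/c2.png",o)
E
```

```text
[0.5277033  0.05363991 0.09421393] [[ 1.084e-01 -9.941e-01 -1.000e-04]
 [-9.941e-01 -1.084e-01 -1.000e-04]
 [ 1.000e-04  1.000e-04 -1.000e+00]] [ 0.10938025  0.71671977 -1.7424039 ]
```

View pics/c2.png

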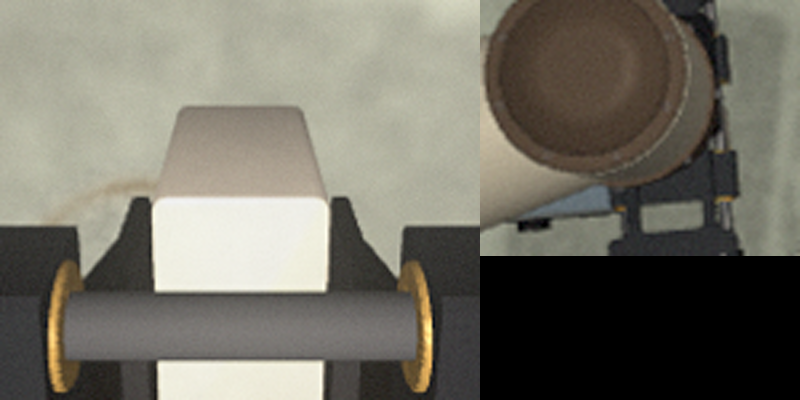

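The picture shows the module held square between the fingers, with its outer end at crop (241,197). The mixer is hidden from both cameras here, so I'll advance by force.

>>> jog_arm --rows '[[[0,0,0.001,0],[-0.001,0,0,0],[-0.001,0,0,0],[-0.001,0,0,0],[-0.0005,0,0,0],[-0.0005,0,0,0],[0,0,0,0]]]'

```text
time_s: 8.75
tcp_pos: [0.5273, 0.0572, 0.0932]
ee_rot: [[0.109, -0.994, -0.0], [-0.994, -0.109, -0.001], [0.001, 0.0, -1.0]]
wrist_force: [2.7, -4.1, -1.6]
gripper_width: 0.369
gripper_force: 30.0
```

>>> jog_arm --rows '[[[-0.0005,0,0,0],[-0.0005,0,0,0],[0,0,0,0],[0,0,0,0]]]'

```text
time_s: 9.25
tcp_pos: [0.5273, 0.0573, 0.0933]
ee_rot: [[0.109, -0.994, -0.001], [-0.994, -0.109, -0.002], [0.002, 0.001, -1.0]]
wrist_force: [3.1, -9.1, -1.8]
gripper_width: 0.367
gripper_force: 30.0
```

>>> jog_arm --rows '[[[-0.0005,0,0,0],[-0.0005,0,0,0],[0,0,0,0],[0,0,0,0]]]'

```text
time_s: 9.75
tcp_pos: [0.5273, 0.0574, 0.0933]
ee_rot: [[0.109, -0.994, -0.001], [-0.994, -0.109, -0.003], [0.003, 0.001, -1.0]]
wrist_force: [4.4, -13.6, -2.4]
gripper_width: 0.364
gripper_force: 30.0
```

>>> jog_arm --rows '[[[0.0012,0,0,0],[0,0,0,0],[0,0,0,0]]]'

```text
time_s: 10.12
tcp_pos: [0.5273, 0.0572, 0.0933]
ee_rot: [[0.109, -0.994, -0.0], [-0.994, -0.109, -0.002], [0.002, 0.001, -1.0]]
wrist_force: [3.1, -7.9, -2.8]
gripper_width: 0.369
gripper_force: 30.0
```

>>> jog_arm --rows '[[[0,0,0,0],[0,0,0,0],[0,0,0,0],[0,0,0,0],[0,0,0,0],[0,0,0,0],[0,0,-0.02,0],[0,0,-0.04,0],[0,0,-0.04,0],[0,0,-0.04,0],[0,0,-0.04,0],[0.0,0,-0.02,0],[0.02,0,0,0],[0.02,0,0,0],[0,0,0,0],[0,0,0,0],[0,0,0,0]]]' --claw 1

```text
time_s: 12.25
tcp_pos: [0.5315, 0.0193, 0.2932]
ee_rot: [[0.109, -0.994, -0.0], [-0.994, -0.109, 0.0], [-0.0, 0.0, -1.0]]
wrist_force: [0.5, -0.2, -0.3]
gripper_width: 1.0
gripper_force: 0.0
```

```bash
python3 - <<'E'
from h import *
s=sense(); print(s["tcp_pos"],s["wrist_force"],s["joints"])
m=camera_model("wrist");b=save("wrist","pics/w3.png")[:,:,::-1]; np.save("w3.npy",m,allow_pickle=True)
p=proj(m,(.525,.086,.045)); print(p)
x,y=int(p[0])-50,int(p[1])-60
print(x,y); cv2.imwrite("pics/c3.png",cv2.resize(b[y:y+100,x:x+100],(600,600),interpolation=cv2.INTER_CUBIC))
E
```

```text
[0.53149004 0.01933655 0.29318927] [ 0.47625503 -0.15442347 -0.27568694] [ 1.95673574e+01  1.29299279e+01 -1.25136538e+01 -4.27558106e-03
 -6.45597643e+01 -1.32853194e+01]
[258.62619087 226.96194658]
208 166
```

View pics/c3.png

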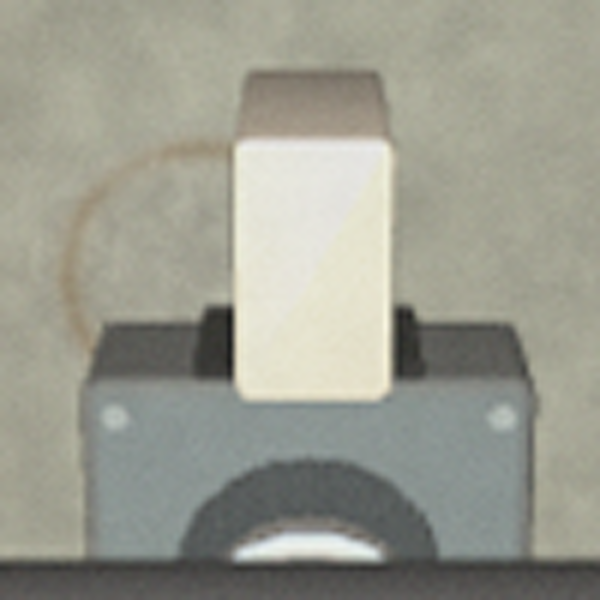

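The module stands square against the pad. Its top spans x 235-392 and its end is at y≈400. The mixer's screws are at (115,417) and (502,417). Quantifying this, plus the jar from both views.

```bash
python3 - <<'E'
from h import *
m=np.load("w3.npy",allow_pickle=True).item()
f=lambda u,v,z:plane(m,(208+u/6-.5,166+v/6-.5),z)[:2]*1000
a,b=f(115,417,.045),f(502,417,.045); mid=(a+b)/2; ex=(a-b)/np.linalg.norm(a-b); print("screws",mid,np.linalg.norm(a-b),np.degrees(np.arctan2(ex[1],ex[0])))
ey=np.array([-ex[1],ex[0]]); C=mid+ey*40.3; print("mixer C",C)
for c in [(235,402),(392,402),(394,138),(233,138)]:
    q=f(*c,.062); print(c,q,"in mixer",(q-C)@ex,(q-C)@ey)
t=cv2.imread("pics/t0.png"); mt=camera_model("top")
for v in("w1","t0"): pass
E
```

```text
screws [523.39426429  97.2577968 ] 84.31774953033232 6.236255172009017
mixer C [519.01653957 137.31931856]
(235, 402) [539.64966376  87.79754264] in mixer 15.131554625314468 -51.47007051902945
(392, 402) [507.43929507  84.27833891] in mixer -17.270492319272616 -51.469488127525665
(394, 138) [513.9374567  28.185762 ] in mixer -16.904031208842266 -107.93601799198542
(233, 138) [545.45662911  31.63384847] in mixer 14.80318429972656 -107.93221326022976
```

>>> jog_arm --rows '[[[0.0274,0.015,0,0],[0.0274,0.015,0,0],[0.0274,0.015,0,0],[0.0274,0.015,0,0],[0.0274,0.015,0,0],[0.0275,0.015,0,0],[0,0,0.02,0],[0,0,0.03,0],[0,0,0.035,0],[0,0,0.035,0],[0,0,0.035,0],[0,0,0.03,0],[0,0,0.016,0],[0,0,0.008,0],[0,0,0.002,0],[0,0,0,0],[0,0,0,0]]]'

```text
time_s: 14.42
tcp_pos: [0.4604, -0.1544, 0.0829]
ee_rot: [[0.109, -0.994, 0.002], [-0.994, -0.109, -0.0], [0.0, -0.002, -1.0]]
wrist_force: [0.5, -0.2, 0.1]
gripper_width: 1.0
gripper_force: 0.0
```

>>> jog_arm --rows '[[[0,0,0,0],[0,0,0,0],[0,0,0,0],[0,0,0,0],[0,0,0,0],[0,0,0,0],[0,0,0,0],[0,0,0,0]]]' --claw 0

```text
time_s: 15.42
tcp_pos: [0.4599, -0.1544, 0.0822]
ee_rot: [[0.109, -0.994, -0.0], [-0.994, -0.109, 0.0], [-0.0, 0.0, -1.0]]
wrist_force: [-0.2, 0.5, 0.5]
gripper_width: 0.406
gripper_force: 30.0
```

>>> jog_arm --rows '[[[0,0,-0.01,0],[0,0,-0.025,0],[0,0,-0.03,0],[0,0,-0.03,0],[0,0,-0.025,0],[0,0,0,0],[0,0,0,0],[0,0,0,0]]]'

```text
time_s: 16.42
tcp_pos: [0.4593, -0.1544, 0.2012]
ee_rot: [[0.109, -0.994, -0.002], [-0.994, -0.109, 0.0], [-0.0, 0.002, -1.0]]
wrist_force: [-0.8, -1.2, -1.3]
gripper_width: 0.4
gripper_force: 30.0
```

```bash
python3 - <<'E'
from h import *
s=sense(); m=camera_model("wrist");b=save("wrist","pics/w4.png")[:,:,::-1]; R=s["ee_rot"];t=s["tcp_pos"]; print(t,s["gripper_width"])
hsv=cv2.cvtColor(b,cv2.COLOR_BGR2HSV); y=cv2.inRange(hsv,(18,120,80),(36,255,255))
for c in cv2.findContours(y,cv2.RETR_EXTERNAL,cv2.CHAIN_APPROX_NONE)[0]:
    if cv2.contourArea(c)>200: print(cv2.boundingRect(c),cv2.contourArea(c))
for q in [(0,0,.0487),(-.018,0,.0487),(.018,0,.0487),(0,.018,.0487)]: print(q,proj(m,t+R@np.array(q)).round(1))
cv2.imwrite("pics/c4.png",cv2.resize(b[180:384,130:390],(764,600),interpolation=cv2.INTER_CUBIC))
E
```

```text
[ 0.45928644 -0.15440922  0.20119349] 0.3999018737087919
(139, 306, 309, 19) 3908.5
(182, 249, 12, 48) 243.0
(324, 248, 14, 49) 259.0
(229, 221, 63, 39) 1920.5
(12, 134, 44, 38) 1267.0
(186, 100, 41, 39) 1197.0
(0, 0, 0.0487) [258.9 256.4]
(-0.018, 0, 0.0487) [258.9 284.4]
(0.018, 0, 0.0487) [258.9 226.4]
(0, 0.018, 0.0487) [291.3 256.3]
```

View pics/c4.png

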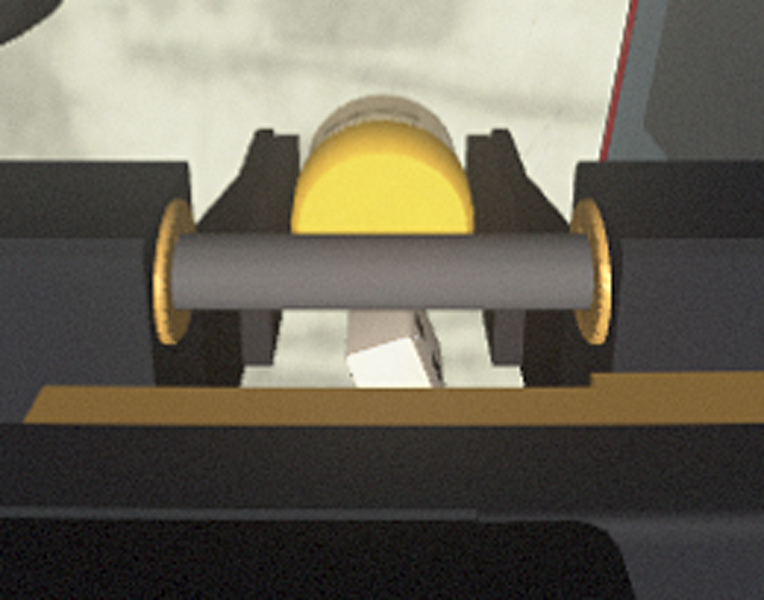

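The held jar's lid spans crop (292,230)-(474,130), centred between the fingers and close to the expected spot. Carrying it to the cradle.

>>> jog_arm --rows '[[[-0.0282,-0.009,0,0],[-0.0282,-0.009,0,0],[-0.0282,-0.009,0,0],[-0.0282,-0.009,0,0],[-0.0282,-0.009,0,0],[-0.0282,-0.009,0,0],[-0.0282,-0.009,0,0],[-0.0282,-0.009,0,0],[-0.0282,-0.009,0,0],[-0.028,-0.0093,0,0],[0,0,0,0],[0,0,0,0],[0,0,0,0]]]'

```text
time_s: 18.1
tcp_pos: [0.5187, 0.1346, 0.2019]
ee_rot: [[0.108, -0.994, -0.001], [-0.994, -0.108, -0.0], [0.0, 0.001, -1.0]]
wrist_force: [0.4, -0.5, -0.6]
gripper_width: 0.4
gripper_force: 30.0
```

```bash
python3 - <<'E'
from h import *
s=sense(); m=camera_model("wrist");b=save("wrist","pics/w5.png")[:,:,::-1]; R=s["ee_rot"];t=s["tcp_pos"]; print(t,s["wrist_force"])
a=cv2.resize(b[150:320,150:370],(440,340),interpolation=cv2.INTER_CUBIC); c=save("scene","pics/s5.png")[:,:,::-1]
c=cv2.resize(c[200:300,160:268],(360,333),interpolation=cv2.INTER_CUBIC)
o=np.zeros((340,800,3),np.uint8);o[:,:440]=a;o[:333,440:]=c;cv2.imwrite("pics/c5.png",o)
E
```

```text
[0.51872795 0.13463811 0.20194661] [ 0.39700267 -0.53356359 -0.58684654]
```

View pics/c5.png

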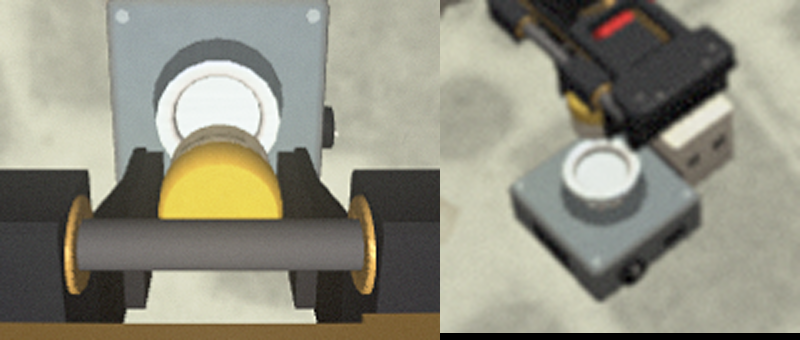

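The left half shows the ring cradle's mouth at about (217,117), with the jar above it at (220,185). The right half shows the arm over the mixer with the module still on the pad.

```bash
python3 - <<'E'
from h import *
m=camera_model("wrist"); b=cv2.imread("pics/w5.png")
mk=(b.min(2)>205).astype(np.uint8); mk[:150]=0
c=max(cv2.findContours(mk,cv2.RETR_EXTERNAL,cv2.CHAIN_APPROX_NONE)[0],key=cv2.contourArea)[:,0]
c=c[c[:,1]<207]; W=np.array([plane(m,q,.071)[:2]*1000 for q in c])
A=np.c_[2*W,np.ones(len(W))]; s=np.linalg.lstsq(A,(W**2).sum(1),rcond=None)[0]
print("ring",s[:2],"dia",2*np.sqrt(s[2]+s[:2]@s[:2]),c.min(0),c.max(0))
E
```

```text
ring [519.47341426 131.36373176] dia 40.534034324083045 [229 181] [288 206]
```

```bash
python3 - <<'E'
from h import *
m=camera_model("wrist"); b=cv2.imread("pics/w5.png")
for v in range(178,212,2): 
    r=np.where(b[v,220:300].min(1)>190)[0]; 
    if len(r): print(v,r.min()+220,r.max()+220,plane(m,(r.min()+219.5,v),.071)[:2].round(4),plane(m,(r.max()+220.5,v),.071)[:2].round(4))
k=plane(m,(258.5,180.5),.071); print("edge",k)
f=lambda u,v,z:plane(m,(150+u/2-.25,150+v/2-.25),z)[:2]*1000
a,c=f(122,16,.045),f(314,16,.045); d=(a-c)/np.linalg.norm(a-c); print("screws",(a+c)/2,np.linalg.norm(a-c),"C",(a+c)/2+40.3*np.array([-d[1],d[0]]))
E
```

```text
182 248 268 [0.5306 0.1138] [0.5136 0.112 ]
184 243 274 [0.5345 0.1159] [0.5086 0.1131]
186 241 276 [0.536  0.1177] [0.5068 0.1146]
188 238 278 [0.5382 0.1197] [0.5049 0.1161]
190 236 281 [0.5397 0.1215] [0.5023 0.1175]
192 234 283 [0.5412 0.1234] [0.5004 0.119 ]
194 233 284 [0.5419 0.1252] [0.4994 0.1206]
196 232 285 [0.5426 0.127 ] [0.4983 0.1223]
198 231 286 [0.5433 0.1288] [0.4973 0.1239]
200 230 287 [0.5439 0.1306] [0.4962 0.1255]
202 229 288 [0.5446 0.1325] [0.4952 0.1271]
204 229 288 [0.5445 0.1342] [0.4949 0.1289]
206 229 288 [0.5444 0.136 ] [0.4947 0.1306]
208 228 289 [0.5451 0.1378] [0.4936 0.1323]
210 228 289 [0.5449 0.1396] [0.4934 0.134 ]
edge [0.52184781 0.11158237 0.071     ]
screws [523.23687742  97.24625112] 84.9851170716153 C [518.91826208 137.31418795]
```

>>> jog_arm --rows '[[[-0.0016,-0.0004,0.015,0],[0,0,0.015,0],[0,0,0.01,0],[0,0,0.006,0],[0,0,0.003,0],[0,0,0.002,0],[0,0,0.002,0],[0,0,0,0],[0,0,0,0]]]'

```text
time_s: 19.32
tcp_pos: [0.5195, 0.1372, 0.1498]
ee_rot: [[0.109, -0.994, 0.001], [-0.994, -0.109, 0.0], [-0.0, -0.001, -1.0]]
wrist_force: [-0.2, -0.2, 2.1]
gripper_width: 0.403
gripper_force: 30.0
```

>>> jog_arm --rows '[[[0,0,0.001,0],[0,0,0.001,0],[0,0,0.001,0],[0,0,0,0],[0,0,0,0]]]'

```text
time_s: 19.95
tcp_pos: [0.5191, 0.1371, 0.1459]
ee_rot: [[0.109, -0.994, -0.001], [-0.994, -0.109, -0.0], [0.0, 0.001, -1.0]]
wrist_force: [1.1, -1.1, -1.2]
gripper_width: 0.401
gripper_force: 30.0
```

>>> jog_arm --rows '[[[0,0,0.001,0],[0,0,0.001,0],[0,0,0.001,0],[0,0,0,0],[0,0,0,0]]]'

```text
time_s: 20.58
tcp_pos: [0.5192, 0.137, 0.1434]
ee_rot: [[0.109, -0.994, -0.0], [-0.994, -0.109, -0.0], [0.0, 0.0, -1.0]]
wrist_force: [-1.2, -3.1, 3.9]
gripper_width: 0.402
gripper_force: 30.0
```

>>> jog_arm --rows '[[[0,0,0.002,0],[0,0,0.002,0],[0,0,0.002,0],[0,0,0,0],[0,0,0,0]]]'

```text
time_s: 21.2
tcp_pos: [0.5193, 0.137, 0.1378]
ee_rot: [[0.109, -0.994, -0.0], [-0.994, -0.109, -0.0], [0.0, 0.0, -1.0]]
wrist_force: [-1.7, -2.2, 7.7]
gripper_width: 0.404
gripper_force: 30.0
```

>>> jog_arm --rows '[[[0,0,0.002,0],[0,0,0.002,0],[0,0,0.001,0],[0,0,0,0],[0,0,0,0]]]'

```text
time_s: 21.82
tcp_pos: [0.5193, 0.137, 0.1333]
ee_rot: [[0.109, -0.994, 0.0], [-0.994, -0.109, -0.0], [0.0, -0.0, -1.0]]
wrist_force: [-4.0, -3.9, 10.5]
gripper_width: 0.404
gripper_force: 30.0
```

>>> jog_arm --rows '[[[0,0,0.001,0],[0,0,0.0005,0],[0,0,0,0],[0,0,0,0],[0,0,0,0]]]'

```text
time_s: 22.45
tcp_pos: [0.5193, 0.137, 0.133]
ee_rot: [[0.11, -0.994, 0.001], [-0.994, -0.11, -0.001], [0.001, -0.0, -1.0]]
wrist_force: [-5.4, -3.2, 19.0]
gripper_width: 0.403
gripper_force: 30.0
```

The TCP has stopped at 0.133, where the bottom stop should be, and the force has jumped to 19 N, so the cradle is at its stop. A last check that it holds steady, and of the scene.

>>> jog_arm --rows '[[[0,0,0,0],[0,0,0,0],[0,0,0,0],[0,0,0,0],[0,0,0,0],[0,0,0,0],[0,0,0,0],[0,0,0,0]]]'

```text
time_s: 23.45
tcp_pos: [0.5193, 0.137, 0.133]
ee_rot: [[0.11, -0.994, 0.001], [-0.994, -0.11, -0.001], [0.001, -0.0, -1.0]]
wrist_force: [-5.5, -3.8, 18.3]
gripper_width: 0.4
gripper_force: 30.0
```

```bash
python3 - <<'E'
from h import *
b=save("wrist","pics/w6.png")[:,:,::-1];c=save("scene","pics/s6.png")[:,:,::-1]
a=cv2.resize(b[100:320,130:390],(400,338),interpolation=cv2.INTER_CUBIC);c=cv2.resize(c[130:310,160:370],(400,343),interpolation=cv2.INTER_CUBIC)
o=np.zeros((343,800,3),np.uint8);o[:338,:400]=a;o[:,400:]=c;cv2.imwrite("pics/c6.png",o)
E
```

```text
(no output)
```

View pics/c6.png

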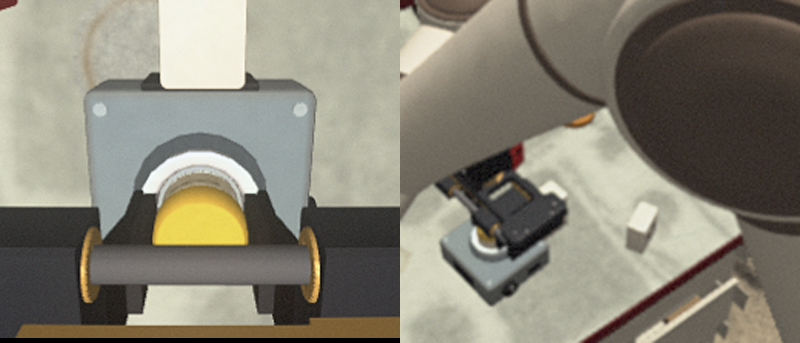

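The left half shows the jar upright in the cradle at (200,215), and the module still flush and centred on the pad at (203,88). The hold is steady, so I'm handing in.

```bash
python3 -c "
from station import finish_job; print(finish_job())"
```

```text
the job is handed in; nothing more can be done
None
```

The job is handed in at about 23.5 s of the 61 s: the module is flush and square on the pad, about 1 mm off centre by my measurement, and the jar stands in the cradle, held down at its bottom stop with about 18 N.

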